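Plate up a pork pie with the bar tongs

TASK

Get the dart players' snack tray ready: first lay the mustard spreader flat in the tray's long narrow compartment and let go of it. Then take the steel tongs, close them on the pork pie, lift it off its round board and bring it upright over the tray's wide compartment, finishing while you still hold it there in the tongs, still and about 10 cm above the tray. Touch the pie only with the tongs, and leave the darts, bottle and everything else standing or lying where it is.

Things in the scene. Friction and masses are not known exactly. Their poses are not given: they have to be found in the camera images.
- tray: Brown wooden snack tray, fixed, 216 (x) x 172 (y) mm, walls 6 mm thick and 13 mm high over the table, floor 5 mm thick. Origin: centre of the underside. A low wall along its x axis parts a narrow compartment (+y side, inside 204 x 46 mm) from a wide one (-y side, inside 204 x 108 mm); both are 8 mm deep.
- tray_slot (a point): Centre of the narrow compartment's floor, 5 mm above the table; x axis along the compartment, z up.
- tray_well (a point): Centre of the wide compartment's floor, 5 mm above the table; axes as the tray's.
- spreader: Mustard spreader on the table, 169 mm long along its x, 45 g: square wooden handle 18 x 18 mm (x = -85 to +10 mm), then a flat steel blade 24 mm wide, 4 mm thick, round end at x = +84 mm. Origin: mid-length on the flat underside. Either way round in the compartment is fine.
- spreader_grip (a point): Point on the handle near the centre of mass (x = -20 mm), 9 mm above the underside; axes as the spreader's. Gripped across the handle by its top 8 mm (fingertips 10 mm above the underside), the fingers stay above the tray's walls.
- board: Round wooden board, fixed, radius 65 mm, 16 mm thick, on which the pie stands. Origin: centre of the underside.
- pie: Small round pork pie standing on the board, upright brown crust 44 mm across, 36 mm high, 50 to 100 g, rigid. Origin: centre of the underside; z up through its top.
- pie_mid (a point): On the pie's axis, 15.5 mm above its underside, half way up the upright wall.
- tongs: Steel spring tongs lying on edge, 205 mm long, 24 mm high, 110 g in all; the arms close in the table plane about an upright pivot. This is the +y arm with the pivot knuckle (24 mm across). Origin: on the pivot, at the underside; when sprung open its x axis is the tongs' middle line, towards the jaws. Grip from above across both arms, 90 mm from the pivot, near the centre of mass.
- tong_arm: The other (-y) arm, a mirror image on the same pivot, same origin; open, its x axis is parallel to that of tongs; closing turns it up to 0.26 rad counter-clockwise relative to it. At the grip the arms are 59 mm wide over the outside when open, 41 mm closed on the pie. The spring gives 5 N per finger open, 10 N on the pie: narrowed to 53 mm the tongs can be carried with open jaws.
- jaw_a (a point): Middle of the inner face of the +y arm's jaw, 12 mm above the underside, 186 mm from the pivot. The jaws are shallow V plates, 24 mm high, 37 mm long along the tongs. jaw_a and jaw_b are 81 mm apart when open, 45 mm closed on the pie (about 2 mm per mm of width at the grip). The tongs' middle line runs from the pivot midway between them.
- jaw_b (a point): Middle of the inner face of the -y arm's jaw; mirror image of jaw_a.
- dart1: Bystander: tungsten dart lying down, 150 mm long along its x (point to +x), flights 22 mm high; origin at its middle, table height. It lies between the board and the tray.
- dart2: Bystander: a like dart, beyond the board.
- dart3: Bystander: a like dart beside dart2.
- score_block: Bystander: drilled wooden scoring block, 90 x 260 x 25 mm, thin brass pegs to 47 mm high, loose.
- green_bottle: Bystander: green glass bottle, 62 mm across, 210 mm tall, loose.
- flight_tin: Bystander: flat tin for dart flights, 60 x 100 x 22 mm, loose.
- mustard_jar: Bystander: closed mustard jar, 60 mm across, 75 mm tall, loose.

How it is judged:
By the outcome, as a careful person would: the job done as asked, in the order asked, and still so for the second after the job is handed in, while the arm keeps its last pose, push and grip.
It also fails if it takes over 61 s, if anything falls off the work surface, if the arm or the gripper's body presses on something with over 40 N, if the wrist force passes 120 N, or if a joint passes its speed limit or range.

ROBOT

A 7-joint arm with a two-finger parallel gripper is mounted at the origin on the work surface. World frame = base frame: x ahead of the robot, y to its left, z up, the work surface at z = 0. Lengths are in mm, angles in rad, forces in N, time in s.
With the tool pointing down it reaches from about 350 to 775 mm from the base axis. Payload 3.1 kg.
Tool frame: the origin (TCP) lies on the centre line of the jaws, within the pads' length; the fingertips stand 8 mm ahead of it and the grasp point (between the pads) lies 11 mm behind it; z points along the fingers, y is the line along which they close (so a half turn about z gives the same grasp; the last joint's range is limited). The gripper opens to 85 mm and grips with 20 to 120 N. Pads are 22 mm wide; open, the fingers measure 114 mm over their backs; the gripper's body (76 mm by 85 mm) begins 54 mm behind the grasp point. The pads swing forward as they close: fully open they stand 13 mm farther back than shut.
Start: joints at [-1.367, 0.311, 0.014, 1.512, -0.004, 1.319, -0.027], TCP at [133.804, 533.492, 239.304] pointing down, gripper open.
Joint ranges: [-2.7, 2.7], [-0.3, 1.91], [-1.27, 1.3], [0.12, 2.57], [-1.44, 4.58], [0.2, 2.03], [-3.05, 3.05]. Speed limits (rad/s): [2.79, 2.79, 3.14, 3.14, 3.14, 3.14, 3.14].

INTERFACE

Orientations are given as a unit quaternion [w, x, y, z].
In Python, from station import arm gives the robot as it stands.
- The arm moves only by the tool jog_arm, called after "Call:" as name(argument=value, ...), one argument or row to a line, values as JSON. Schema: {"type":"object","properties":{"ticks":{"type":"object","properties":{"segments":{"type":"array","items":{"type":"array","items":{"type":"number"},"minItems":6,"maxItems":6},"minItems":1,"maxItems":12}},"additionalProperties":false,"required":["segments"]},"finger_gap":{"type":"number"},"grip_n":{"type":"number"},"only":{"type":"string"},"quiet":{"type":"boolean"},"lines":{"type":"string"}},"required":["ticks"],"additionalProperties":false}. ticks is an object whose key "segments" holds a list of rows, 1 to 12 of them, each of 6 numbers: dx, dy, dz in mm, then a rotation vector rx, ry, rz in rad; each row shifts and turns the commanded pose from where the row before left it, along the tool's axes as they then stand; what a row does not reach is not made up. A row lasts 1/10 s, in which the tool goes at most 50 mm and 0.15 rad, less where a joint would pass 70% of its speed; a pose out of reach is approached as far as the arm can. finger_gap is the finger opening in mm, set as the call begins (left out keeps the last). The fingers move at their own pace and stop on an object; grip_n is the grip in N (left out, the last holds). Time passes only in rows, so rows that do not move let the fingers close. The tool returns the time, the measured TCP pose, the force, the opening and the grip force at its end. only (a regular expression) keeps the lines of the reply that match it, lines (a string "A,B") keeps lines A to B, and quiet returns only ok. Input that does not fit is refused with a message, and nothing moves.
- arm.state(): the state, without advancing time (a new reading comes with each control period).
- arm.snapshot(name): name is "scene" or "side" or "wrist"; returns the picture (400x640x3 uint8, blue, green, red); there is no depth.
- arm.calibration(name): a dict with "fx", "fy", "cx", "cy" (pixels), "k1" (the pictures are not rectified: a ray, as slopes to the right and down, at radius r is drawn at 1 + k1 r^2 times it, then the intrinsics apply), "xyz" and "orientation" of the camera in the world. Camera axes: x right, y down, z forward; pixel columns grow to the right and rows downward; lengths in mm; the calibration is good to about 2 mm. A picture is of the moment at which its call begins: read the wrist's pose just before it. calibration takes no time and is no camera call; for the wrist camera it gives the pose at the moment of the call.
- arm.sign_off(): hands the job in; it is judged then, once.
The state is a dict: "t": time; "joints": joint angles; "qd": joint speeds; "joint_torque": joint torques, N m; "tool_pos": TCP position; "tool_rot": TCP orientation; "wrist_force": force on the tool from outside, world axes, zero at the start; "moment": the same for the moment, N m; "width": finger opening in mm; "finger_force": force on a finger pad.
Only numpy, scipy, OpenCV 4.12 (cv2) and the standard library are available. Lean on these libraries where they do the work, as an engineer would, in place of code of your own. Each camera call takes 0.05 s, during which the arm holds its last target. There are 200 camera calls.

## Working session

There is one attempt and no reset: what is moved stays moved. The work goes in short steps, Python scripts to look and compute and a tool call to move; the robot and the scene stay as the last step left them, time stands still between calls to the robot, and variables do not carry over. Pictures are saved under pics/ and viewed, at most 10 in all, crops included, and the job is handed in when it is done.

```bash
ls; mkdir -p pics; cat > h.py <<'E'
import numpy as np, cv2
from station import arm
from scipy.spatial.transform import Rotation as R
def rot(q): return R.from_quat([q[1],q[2],q[3],q[0]])
def rays(c,px):
    K=np.array([[c["fx"],0,c["cx"]],[0,c["fy"],c["cy"]],[0,0,1]],float)
    p=cv2.undistortPoints(np.array(px,float).reshape(-1,1,2),K,np.array([c["k1"],0,0,0.])).reshape(-1,2)
    d=np.c_[p,np.ones(len(p))]
    return np.array(c["xyz"]),rot(c["orientation"]).apply(d)
def onplane(c,px,z):
    o,d=rays(c,px); return o+d*((z-o[2])/d[:,2])[:,None]
def tri(c1,p1,c2,p2):
    o1,d1=rays(c1,p1);o2,d2=rays(c2,p2);out=[]
    for a,b in zip(d1,d2):
        s=np.linalg.lstsq(np.c_[a,-b],o2-o1,rcond=None)[0]
        A=o1+s[0]*a;B=o2+s[1]*b;out.append(np.r_[(A+B)/2,np.linalg.norm(A-B)])
    return np.array(out)
E
python3 - <<'E'
from h import *
s=arm.state();print(s["t"],s["tool_pos"],s["tool_rot"],s["width"])
for n in("scene","side","wrist"):
    c=arm.calibration(n);print(n,c)
    cv2.imwrite(f"pics/{n}0.png",arm.snapshot(n))
a=cv2.imread("pics/scene0.png")
E
```

```text
pics
station.py
0.0 [133.64010461 532.7877872  238.22631482] [-1.07393270e-04  1.22569761e-01  9.92459207e-01 -1.16782828e-03] 85.13781397175214
scene {'fx': 449.41860910623177, 'fy': 449.41860910623177, 'cx': 320.6079126407457, 'cy': 202.09975126833706, 'k1': -0.09147285600789982, 'xyz': array([1504.92813478,  -23.53330987,  770.87623893]), 'orientation': array([-0.29371482,  0.63165258,  0.64426233, -0.3157098 ])}
side {'fx': 446.50553088129357, 'fy': 446.50553088129357, 'cx': 317.32244540848296, 'cy': 205.95905371088367, 'k1': -0.12148415907793632, 'xyz': array([287.10843939, 980.54804959, 888.91026422]), 'orientation': array([ 0.06444051, -0.123881  ,  0.88694225, -0.44026624])}
wrist {'fx': 298.4438944086731, 'fy': 298.4438944086731, 'cx': 318.6950825707542, 'cy': 203.53057954901644, 'k1': 0.011768836974234365, 'xyz': array([ 68.11770664, 549.14388033, 372.81066125]), 'orientation': array([0.10737714, 0.78134152, 0.60936601, 0.0815392 ])}
```

View pics/scene0.png

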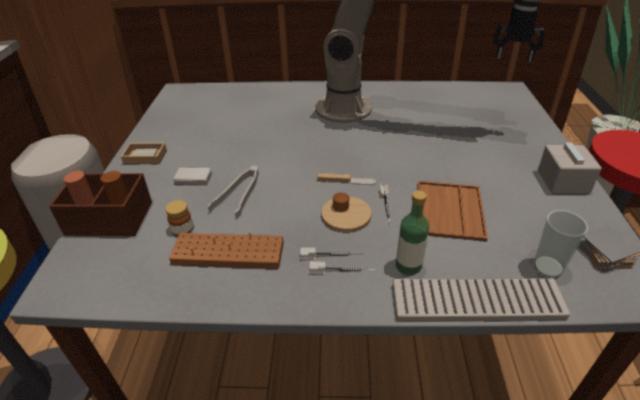

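View pics/side0.png

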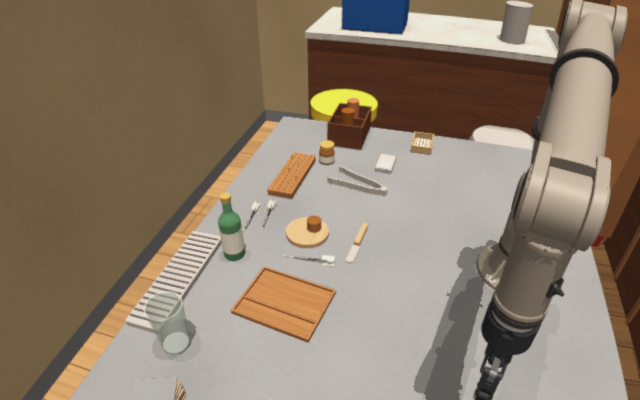

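The scene picture shows the spreader (handle 320–350,178; blade to 375,182), the tongs (pivot 255,170; jaws 212,205 and 238,212), the pie (341,202) on its board (347,212), dart1 (386,205) and the tray (450,210). The side view shows the same things: pie (314,223), spreader (358,242), tongs (357,180), tray (285,302).

```bash
python3 - <<'E'
from h import *
np.set_printoptions(precision=1,suppress=True)
c=arm.calibration("scene");d=arm.calibration("side")
P=dict(handle=(319,177),blade=(376,182),pivot=(255,168),jawL=(211,207),jawR=(238,213),pie=(341,205),board=(347,213),tr1=(417,184),tr2=(479,184),tr3=(486,236),tr4=(423,231),div1=(457,184),div2=(464,235),dartA=(384,185),dartB=(390,222),bot=(410,268),jar=(180,228),blk=(228,250),d2=(300,254),d2b=(365,254))
for k,v in P.items(): print(k,onplane(c,[v],12 if k[0]in'tdbj' else 10)[0])
Q=dict(handle=(366,225),blade=(351,262),pivot=(386,188),pie=(314,225),board=(307,232),div1=(247,300),div2=(315,321),tr=[268,270])
for k,v in Q.items(): print(k,onplane(d,[v],10)[0])
a=cv2.imread("pics/scene0.png");b=cv2.imread("pics/side0.png")
cv2.imwrite("pics/m.png",np.vstack([cv2.resize(a[160:240,200:500],(800,213),interpolation=cv2.INTER_CUBIC),cv2.resize(b[150:345,225:405],None,fx=1.9,fy=1.9,interpolation=cv2.INTER_CUBIC)[:,:342] if 0 else cv2.copyMakeBorder(cv2.resize(b[150:345,225:405],None,fx=1.98,fy=1.98),0,0,0,800-356,0)]))
E
```

```text
handle [447.7 -74.9  10. ]
blade [474.4  87.9  12. ]
pivot [ 401.5 -268.5   10. ]
jawL [ 588.  -360.9   12. ]
jawR [ 612.4 -283.    12. ]
pie [575.4 -12.   10. ]
board [610.7   3.4  12. ]
tr1 [483.4 203.   12. ]
tr2 [482.4 379.4  12. ]
tr3 [696.8 344.5  12. ]
tr4 [679.  191.2  12. ]
div1 [482.8 316.5  12. ]
div2 [693.3 290.6  12. ]
dartA [488.5 109.5  12. ]
dartB [645.6 112.2  12. ]
bot [803.3 143.7  12. ]
jar [ 672.7 -423.2   12. ]
blk [ 749.6 -283.7   12. ]
d2 [ 760.7 -109.6   12. ]
d2b [759.4  43.4  12. ]
handle [440.5 -79.6  10. ]
blade [449.5  91.6  10. ]
pivot [ 412.5 -295.    10. ]
pie [595.1 -36.4  10. ]
board [606.2   1.3  10. ]
div1 [675.6 300.7  10. ]
div2 [488.8 316.8  10. ]
tr [662.2 184.4  10. ]
```

Call:
jog_arm(
  ticks={"segments":[[-39,-31,0,0,0,0],[-39,-31,0,0,0,0],[-39,-31,0,0,0,0],[-39,-31,0,0,0,0],[-39,-31,0,0,0,0],[-39,-31,0,0,0,0],[-39,-31,0,0,0,0],[-39,-31,0,0,0,0],[-39,-31,0,0,0,0],[-39,-31,0,0,0,0],[-39,-31,0,0,0,0],[-39,-31,0,0,0,0]]},
  finger_gap=60,
)

```text
t: 1.35
tool_pos: [497.9, 57.3, 239.3]
tool_rot: [-0.0, 0.122, 0.992, 0.0]
wrist_force: [1.2, 2.1, 0.2]
width: 60.1
finger_force: 0.0
```

Call:
jog_arm(
  ticks={"segments":[[0,0,0,0,0,0.143],[0,0,0,0,0,0.143],[0,0,0,0,0,0.143],[0,0,0,0,0,0.143],[0,0,0,0,0,0.143],[0,0,0,0,0,0.143],[0,0,0,0,0,0.143],[0,0,0,0,0,0.143],[0,0,0,0,0,0.143],[0,0,0,0,0,0.143],[0,0,0,0,0,0]]},
)

```text
t: 2.45
tool_pos: [496.9, 58.9, 239.0]
tool_rot: [-0.0, 0.743, 0.669, -0.0]
wrist_force: [0.3, 0.7, 0.4]
width: 60.2
finger_force: 0.0
```

```bash
cat >> h.py <<'E'
np.set_printoptions(precision=2,suppress=True)
import pickle
def shot(tag,n="wrist"):
    c=arm.calibration(n); im=arm.snapshot(n); cv2.imwrite(f"pics/{tag}.png",im); pickle.dump(c,open(f"pics/{tag}.pkl","wb")); return c,im
def load(tag): return pickle.load(open(f"pics/{tag}.pkl","rb")),cv2.imread(f"pics/{tag}.png")
def plan(p,yaw=None):
    "tool-axis shift to world point p (current axes, and axes after the turn); yaw = wanted world dir of tool y, deg"
    s=arm.state(); r=rot(s["tool_rot"]); M=r.as_matrix()
    rv=np.zeros(3)
    if yaw is not None:
        g=[]
        for a in (yaw,yaw+180):
            t=np.radians(a); y=np.array([np.cos(t),np.sin(t),0]);z=np.array([0,0,-1.]);T=np.c_[np.cross(y,z),y,z]
            g.append((M.T@T))
        Q=min(g,key=lambda q:R.from_matrix(q).magnitude()); rv=R.from_matrix(Q).as_rotvec(); M2=M@Q
    else: M2=M
    d=np.array(p)-s["tool_pos"]
    print("t",s["t"],"pos",s["tool_pos"],"yaw_y",np.degrees(np.arctan2(M[1,1],M[0,1])),"w",s["width"],"ff",s["finger_force"],"F",s["wrist_force"],"j7",s["joints"][6])
    print("shift now-axes",M.T@d,"after-turn axes",M2.T@d,"turn",rv)
E
python3 - <<'E'
from h import *
plan([500,60,240],0)
shot("w1")
E
```

```text
t 2.45 pos [496.95  58.9  238.97] yaw_y -5.989450377249732 w 60.160391720046405 ff 0.0 F [0.3  0.67 0.37] j7 -0.09221138541916171
shift now-axes [ 1.42  2.92 -1.03] after-turn axes [ 1.1   3.05 -1.03] turn [-0.   0.  -0.1]
```

View pics/w1.png

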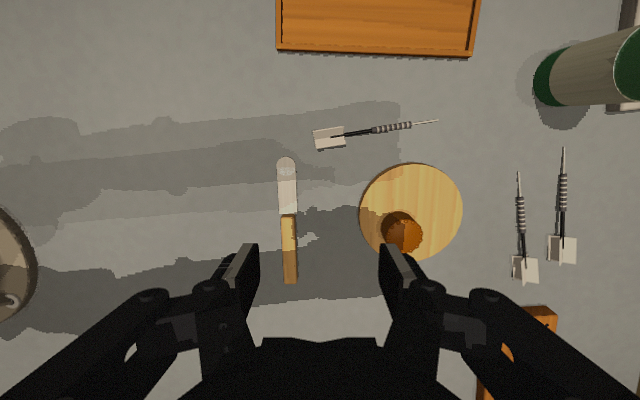

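The wrist view shows the spreader (handle end 291,284; joint 289,213; blade tip 286,157), the pie's top at (402,230), the board centre near (410,212), dart1 (313–438, 120–150) and the tray's near edge (276–475, 50). I will take a sideways second view and one nearer the tray.

Call:
jog_arm(
  ticks={"segments":[[0,-35,0,0,0,0],[0,-35,0,0,0,0],[0,0,0,0,0,0],[0,0,0,0,0,0]]},
  lines="1,2",
)

```text
t: 2.9
tool_pos: [427.4, 66.5, 239.5]
```

```bash
python3 - <<'E'
from h import *
shot("w2")
E
```

Call:
jog_arm(
  ticks={"segments":[[45,35,0,0,0,0],[45,35,0,0,0,0],[45,0,0,0,0,0],[0,0,0,0,0,0],[0,0,0,0,0,0]]},
  lines="1,2",
)

```text
t: 3.45
tool_pos: [502.6, 184.2, 238.4]
```

```bash
python3 - <<'E'
from h import *
shot("w3")
def spread(tag):
    c,im=load(tag); h=cv2.cvtColor(im,cv2.COLOR_BGR2HSV)
    m=cv2.inRange(h,(10,80,60),(30,255,255)); m[:, :200]=0
    n,l,st,ce=cv2.connectedComponentsWithStats(m)
    for i in range(1,n):
        if st[i,4]>150: print(tag,i,st[i],ce[i])
    return c,im
for t in("w1","w2","w3"): spread(t)
a=cv2.imread("pics/w2.png");b=cv2.imread("pics/w3.png")
cv2.imwrite("pics/m2.png",np.vstack([a[120:300,200:600],b[0:300,200:600]]))
E
```

```text
w1 1 [  276     0   206    57 10590] [378.22  25.99]
w1 21 [ 358  162  105   99 7668] [410.94 209.42]
w1 22 [ 280  214   18   70 1014] [288.9  248.26]
w1 27 [522 305  36  28 488] [543.5  315.61]
w2 1 [  340     0   209    59 10802] [442.29  26.48]
w2 18 [ 411  163  108  100 8269] [464.44 212.23]
w2 19 [ 335  214   15   71 1000] [341.62 248.55]
w2 20 [ 537  307   73   60 2476] [578.78 328.47]
w3 1 [  286     0   207   170 30678] [381.81  83.74]
w3 2 [410 255  46  41 663] [435.21 273.44]
w3 3 [ 359  265   34   74 1395] [374.56 304.63]
w3 4 [288 298  15  42 546] [295.39 317.95]
w3 5 [631 353   9  44 189] [636.74 379.11]
```

View pics/m2.png

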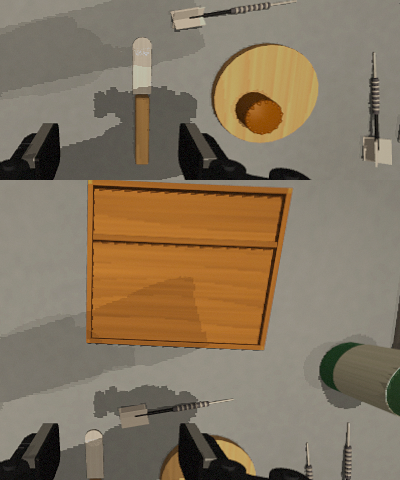

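The crops show the spreader handle clear of the fingers in w2 (columns 335–350, rows 214–285), and in w3 the whole tray (286–493, 0–170) with its divider at about row 62, narrow part on the far (+y) side.

```bash
python3 - <<'E'
from h import *
def mask(im,lo,hi,pt):
    m=cv2.inRange(cv2.cvtColor(im,cv2.COLOR_BGR2HSV),lo,hi); m=cv2.morphologyEx(m,cv2.MORPH_CLOSE,np.ones((5,5)))
    n,l,st,ce=cv2.connectedComponentsWithStats(m); i=l[pt[1],pt[0]]
    return (l==i).astype(np.uint8)*255
def cnt(m): return max(cv2.findContours(m,cv2.RETR_EXTERNAL,cv2.CHAIN_APPROX_NONE)[0],key=cv2.contourArea)
def quad(m):
    k=cnt(m); h=cv2.convexHull(k)
    for e in np.arange(.005,.2,.003):
        q=cv2.approxPolyDP(h,e*cv2.arcLength(h,True),True)
        if len(q)==4: break
    q=q.reshape(-1,2).astype(float)
    # refine: fit line to contour points near each edge, intersect
    L=[];p=k.reshape(-1,2).astype(float)
    for i in range(4):
        a,b=q[i],q[(i+1)%4];u=(b-a)/np.linalg.norm(b-a);s=(p-a)@u;dd=abs((p-a)@[-u[1],u[0]])
        w=p[(s>.1*np.linalg.norm(b-a))&(s<.9*np.linalg.norm(b-a))&(dd<3)]
        v=cv2.fitLine(w.astype(np.float32),cv2.DIST_HUBER,0,.01,.01).ravel();L.append(np.cross([v[2],v[3],1],[v[2]+v[0],v[3]+v[1],1]))
    c=[np.cross(L[i-1],L[i]) for i in range(4)]
    return np.array([x[:2]/x[2] for x in c])
H={}
for t,pt in(("w1",(289,250)),("w2",(342,250))):
    c,im=load(t); q=quad(mask(im,(10,80,60),(30,255,255),pt))
    q=q[np.argsort(q[:,1])]; H[t]=(c,np.array([q[:2].mean(0),q[2:].mean(0)])); print(t,q.round(1).tolist())
    bl=cv2.inRange(cv2.cvtColor(im,cv2.COLOR_BGR2HSV),(0,0,140),(180,70,255)); bl[:150]=0;bl[215:]=0;bl[:,:pt[0]-25]=0;bl[:,pt[0]+25:]=0
    k=cnt(bl);p=k.reshape(-1,2);print("blade tip px",p[p[:,1]<=p[:,1].min()+1].mean(0),"ext",p.min(0),p.max(0))
    print("on z18",onplane(c,H[t][1],18).tolist())
print("handle joint, butt by two views",tri(*H["w1"],*H["w2"]))
c,im=load("w3"); q=quad(mask(im,(5,80,50),(30,255,255),(350,120)));print("tray px",q.tolist())
w=onplane(c,q,13);print(w);print([np.linalg.norm(w[i]-w[i-1]) for i in range(4)],"centre",w.mean(0))
c0=arm.calibration("side");b=cv2.imread("pics/side0.png");q2=quad(mask(b,(3,80,40),(30,255,255),(285,290)));w2=onplane(c0,q2,13);print("side",q2.tolist());print(w2,w2.mean(0))
# match corners by nearest
o=[np.argmin(np.linalg.norm(w2-x,axis=1)) for x in w];print("tri",tri(c,q,c0,q2[o]))
cs=arm.calibration("scene");b=cv2.imread("pics/scene0.png");q3=quad(mask(b,(3,80,40),(30,255,255),(440,215)));w3=onplane(cs,q3,13);print("scene",q3.tolist(),w3.mean(0))
o=[np.argmin(np.linalg.norm(w3-x,axis=1)) for x in w];print("tri",tri(c,q,cs,q3[o]))
E
```

```text
w1 [[294.5, 212.3], [280.4, 216.3], [296.9, 282.5], [283.8, 283.3]]
blade tip px [285.09 157.36] ext [264 157] [296 214]
on z18 [[453.0236923629919, 17.362692459727498, 18.0], [444.113275449008, -78.23460088541691, 18.0]]
w2 [[349.3, 214.0], [335.0, 214.0], [347.5, 283.6], [335.0, 284.4]]
blade tip px [342.5 157.9] ext [333 157] [366 208]
on z18 [[451.9352791408208, 18.493052240274338, 18.0], [442.7524113098739, -79.13289191764443, 18.0]]
handle joint, butt by two views [[452.21  16.01  11.88   0.98]
 [442.95 -82.44  11.58   0.9 ]]
tray px [[288.0472776733377, -1.9788982244336657], [491.7982431824738, 8.464117027449323], [463.2790936908893, 169.36118965307864], [285.672669483192, 162.1627618431885]]
[[489.9  375.74  13.  ]
 [701.51 343.87  13.  ]
 [677.42 175.64  13.  ]
 [464.73 206.28  13.  ]]
[np.float64(171.3189828272193), np.float64(213.9926181923199), np.float64(169.95120156893017), np.float64(214.879549932209)] centre [583.39 275.38  13.  ]
side [[335.7865291006281, 290.1409515245758], [307.37551115425686, 341.56118284406057], [229.07718851081557, 311.54900099739984], [263.5905878672246, 266.29993284634276]]
[[464.1  207.69  13.  ]
 [488.31 381.91  13.  ]
 [702.7  350.92  13.  ]
 [677.82 177.07  13.  ]] [583.23 279.4   13.  ]
tri [[489.63 377.82   7.03   0.11]
 [705.81 345.78   5.66   0.67]
 [678.6  175.17  10.85   0.32]
 [464.49 206.04  11.12   0.03]]
scene [[413.810021091531, 180.21322984874718], [478.5648853290578, 185.92076774315498], [487.281880092154, 240.30533495487413], [430.26515626764393, 234.4023180024961]] [591.27 280.49  13.  ]
tri [[489.79 376.57  10.73   0.09]
 [705.6  346.32   5.64   1.08]
 [683.53 191.69  10.73  34.51]
 [462.68 201.43   8.35   8.92]]
```

```bash
python3 - <<'E'
from h import *
plan([449.4,-14,60],-5.4)
c,im=load("w3")
print("divider line pts, z13",onplane(c,[(293,62),(475,65)],13))
E
```

```text
t 3.5 pos [502.52 182.35 238.83] yaw_y -5.983353712043227 w 59.973406206250665 ff 0.0 F [ 0.31 -0.76 -0.59] j7 -0.3033072717954735
shift now-axes [-200.41  -32.44  179.27] after-turn axes [-200.48  -34.4   178.83] turn [ 0.    0.   -0.01]
divider line pts, z13 [[487.37 314.82  13.  ]
 [686.56 290.96  13.  ]]
```

Call:
jog_arm(
  ticks={"segments":[[-33.4,-5.6,29.8,0,0,-0.01],[-33.4,-5.6,29.8,0,0,0],[-33.4,-5.6,29.8,0,0,0],[-33.4,-5.6,29.8,0,0,0],[-33.4,-5.6,29.8,0,0,0],[-33.4,-5.6,29.8,0,0,0],[0,0,0,0,0,0],[0,0,0,0,0,0]]},
  finger_gap=42,
  grip_n=30,
)

```text
t: 4.3
tool_pos: [448.2, -15.7, 60.4]
tool_rot: [-0.0, 0.742, 0.671, -0.0]
wrist_force: [0.9, 1.0, 0.6]
width: 42.1
finger_force: 0.0
```

```bash
python3 - <<'E'
from h import *
plan([449.4,-14,18],-5.4)
shot("w4")
E
```

```text
t 4.3 pos [448.2  -15.68  60.44] yaw_y -5.736971773099731 w 42.11072111010076 ff 0.0 F [0.88 0.98 0.63] j7 0.1902738860421804
shift now-axes [ 1.81  1.05 42.44] after-turn axes [ 1.78  1.03 42.44] turn [-0.    0.   -0.01]
```

View pics/w4.png

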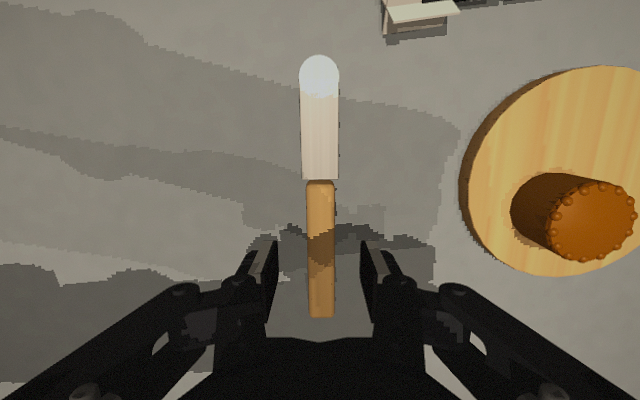

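The handle (column 320) is centred between the fingers, its joint at (320,180), and the pie stands clear to the right at (593,222).

```bash
python3 - <<'E'
from h import *
c4,_=load("w4");c1,_=load("w1")
print(tri(c1,[(287.5,214.3),(285,157)],c4,[(320,181),(319.5,55)]))
E
```

```text
[[451.84  14.3    8.43   0.36]
 [458.62  86.96   7.22   0.72]]
```

Call:
jog_arm(
  ticks={"segments":[[1,0.8,14,0,0,0],[0.8,0.2,14,0,0,0],[0,0,14.4,0,0,0],[0,0,0,0,0,0],[0,0,0,0,0,0]]},
)

```text
t: 4.85
tool_pos: [451.2, -10.9, 19.0]
tool_rot: [0.0, 0.739, 0.673, 0.001]
wrist_force: [0.5, 1.3, -0.1]
width: 42.0
finger_force: 0.0
```

Call:
jog_arm(
  ticks={"segments":[[0,0,0,0,0,0],[0,0,0,0,0,0],[0,0,0,0,0,0],[0,0,0,0,0,0]]},
  finger_gap=5,
  grip_n=30,
)

```text
t: 5.25
tool_pos: [451.3, -11.3, 19.2]
tool_rot: [0.001, 0.74, 0.673, 0.001]
wrist_force: [-0.1, 1.1, 6.5]
width: 17.0
finger_force: 30.8
```

Call:
jog_arm(
  ticks={"segments":[[0,0,-30,0,0,0],[0,0,-40,0,0,0],[0,0,-40,0,0,-0.14],[0,0,0,0,0,-0.14],[0,0,0,0,0,-0.14],[0,0,0,0,0,-0.14],[0,0,0,0,0,-0.14],[0,0,0,0,0,-0.14],[0,0,0,0,0,-0.14],[0,0,0,0,0,-0.14],[0,0,0,0,0,-0.14],[0,0,0,0,0,-0.14]]},
)

```text
t: 6.45
tool_pos: [449.8, -11.7, 128.1]
tool_rot: [-0.0, 0.13, 0.992, 0.0]
wrist_force: [0.6, -0.7, -0.5]
width: 17.0
finger_force: 30.1
```

```bash
python3 - <<'E'
from h import *
plan([608.5,331,110],81.7)
E
```

```text
t 6.45 pos [449.78 -11.69 128.07] yaw_y 75.08447316921266 w 16.952468793562446 ff 30.058284401893616 F [ 0.61 -0.66 -0.46] j7 1.4265586612346328
shift now-axes [-65.17 371.99  18.05] after-turn axes [-107.59  362.01   18.07] turn [-0.   -0.   -0.12]
```

Call:
jog_arm(
  ticks={"segments":[[0,0,0,0,0,-0.116],[-13.4,45.2,2,0,0,0],[-13.4,45.2,2,0,0,0],[-13.4,45.2,2,0,0,0],[-13.4,45.2,2,0,0,0],[-13.4,45.2,2,0,0,0],[-13.4,45.2,2,0,0,0],[-13.4,45.2,2,0,0,0],[-13.4,45.2,2,0,0,0],[0,0,0,0,0,0],[0,0,0,0,0,0],[0,0,0,0,0,0]]},
)

```text
t: 7.65
tool_pos: [610.1, 327.8, 111.9]
tool_rot: [-0.0, 0.076, 0.997, -0.001]
wrist_force: [-0.0, 0.2, -0.1]
width: 16.9
finger_force: 30.1
```

```bash
python3 - <<'E'
from h import *
plan([608.5,331,23],81.7)
shot("w5")
E
```

```text
t 7.65 pos [610.15 327.8  111.95] yaw_y 81.30332017227943 w 16.909560800869322 ff 30.07077991962433 F [-0.    0.23 -0.11] j7 1.0536261949940515
shift now-axes [ 2.12  3.11 88.94] after-turn axes [ 2.09  2.93 88.95] turn [-0.    0.   -0.01]
```

View pics/w5.png

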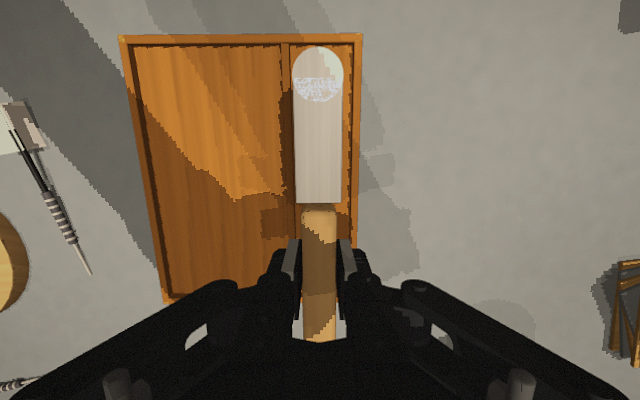

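The tray lies below with its far corners at (120,37) and (362,35), the divider running from about (285,45) to (297,225) and the right wall from (360,40) to (354,205); the blade already lies over the narrow compartment.

```bash
python3 - <<'E'
from h import *
c,im=load("w5")
w=onplane(c,[(120,37),(362,35),(285.5,45),(296,225),(361,45),(356,205)],13)
print(w)
a=w[1]-w[0];print("len",np.linalg.norm(a),"tray y deg",np.degrees(np.arctan2(a[1],a[0])))
u=a/np.linalg.norm(a);x=np.array([u[1],-u[0],0])
print("slot by far corner",w[1]-29*u+108*x)
for r in(60,100,150,200):
    print(r,im[r,270:370].max(1).tolist() if r==100 else "")
E
```

```text
[[466.75 208.27  13.  ]
 [490.86 375.75  13.  ]
 [488.86 321.72  13.  ]
 [622.54 305.85  13.  ]
 [497.   374.35  13.  ]
 [612.94 357.01  13.  ]]
len 169.20036496981575 tray y deg 81.80639046545782
slot by far corner [593.63 331.65  13.  ]
60 
100 [165, 169, 164, 164, 163, 158, 158, 161, 156, 156, 91, 76, 69, 76, 78, 78, 77, 75, 74, 74, 64, 68, 75, 140, 179, 183, 183, 184, 185, 185, 186, 187, 187, 188, 188, 190, 190, 190, 192, 194, 198, 195, 193, 210, 215, 205, 203, 202, 202, 198, 201, 202, 202, 203, 204, 213, 205, 199, 197, 196, 197, 195, 194, 196, 196, 195, 194, 194, 196, 198, 198, 183, 159, 180, 187, 188, 185, 188, 191, 141, 117, 108, 66, 147, 175, 176, 173, 172, 173, 175, 151, 147, 151, 151, 149, 150, 150, 149, 150, 150]
150 
200
```

Call:
jog_arm(
  ticks={"segments":[[0.2,1.2,30,0,0,0],[0.2,1.2,30,0,0,0],[0,0,15,0,0,0],[0,0,7,0,0,0],[0,0,4,0,0,0],[0,0,0,0,0,0],[0,0,0,0,0,0]]},
)

```text
t: 8.4
tool_pos: [611.1, 332.7, 27.7]
tool_rot: [0.001, 0.075, 0.997, 0.001]
wrist_force: [-0.6, 0.3, 0.2]
width: 16.9
finger_force: 30.1
```

Call:
jog_arm(
  ticks={"segments":[[0,-1,1.5,0,0,0],[0,0,1.5,0,0,0],[0,0,0,0,0,0],[0,0,0,0,0,0]]},
)

```text
t: 8.8
tool_pos: [610.5, 331.5, 24.4]
tool_rot: [0.001, 0.075, 0.997, 0.0]
wrist_force: [-0.9, 0.3, 5.7]
width: 16.7
finger_force: 30.7
```

Contact with the tray floor (5.7 N). I release with a small opening and lift straight up.

Call:
jog_arm(
  ticks={"segments":[[0,0,0,0,0,0],[0,0,0,0,0,0],[0,0,0,0,0,0],[0,0,-20,0,0,0],[0,0,-40,0,0,0],[0,0,-50,0,0,0],[0,0,-50,0,0,0],[0,0,-30,0,0,0],[0,0,0,0,0,0]]},
  finger_gap=30,
)

```text
t: 9.7
tool_pos: [612.9, 332.7, 220.1]
tool_rot: [0.005, 0.075, 0.997, 0.003]
wrist_force: [0.5, 0.2, 0.5]
width: 30.1
finger_force: 0.0
```

```bash
python3 - <<'E'
from h import *
plan([470,-200,240],None)
c,im=shot("w6"); cs,ims=shot("s6","scene")
cv2.imwrite("pics/m6.png",np.vstack([im[0:300],cv2.resize(ims[150:250,200:520],(640,200),interpolation=cv2.INTER_CUBIC)]))
E
```

```text
t 9.7 pos [612.92 332.68 220.06] yaw_y 81.44806923429778 w 30.0534304488974 ff 0.0 F [0.48 0.2  0.5 ] j7 1.03127127209562
shift now-axes [  61.87 -547.85  -24.56] after-turn axes [  61.87 -547.85  -24.56] turn [0. 0. 0.]
```

View pics/m6.png

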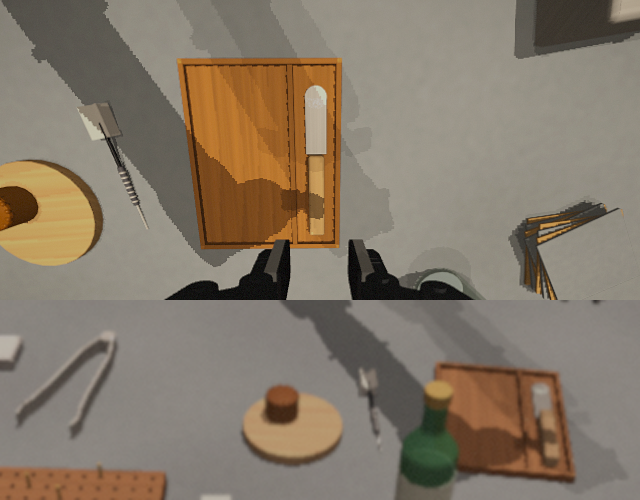

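The spreader lies flat in the narrow compartment (wrist view 316,85–235, between divider at 292 and wall at 338), with the pie, dart and tongs untouched. Next: over the tongs.

Call:
jog_arm(
  ticks={"segments":[[-2.5,-49,-2,0,0,0],[-2.5,-49,-2,0,0,0],[-2.5,-49,-2,0,0,0],[-2.5,-49,-2,0,0,0],[-2.5,-49,-2,0,0,0],[-2.5,-49,-2,0,0,0],[-2.5,-49,-2,0,0,0],[-2.5,-49,-2,0,0,0],[-2.5,-49,-2,0,0,0],[-2.5,-49,-2,0,0,0],[-2.5,-49,-2,0,0,0],[-2.5,-49,-2,0,0,0]]},
  finger_gap=85,
)

```text
t: 11.0
tool_pos: [550.3, -255.4, 234.6]
tool_rot: [-0.002, 0.075, 0.997, 0.001]
wrist_force: [1.2, -0.8, 0.2]
width: 85.2
finger_force: 0.0
```

Call:
jog_arm(
  ticks={"segments":[[-2.5,-47,0,0,0,0],[0,0,0,0,0,0],[0,0,0,0,0,0]]},
)

```text
t: 11.3
tool_pos: [545.3, -302.6, 234.5]
tool_rot: [-0.002, 0.077, 0.997, 0.001]
wrist_force: [0.5, 0.3, 0.1]
width: 85.4
finger_force: 0.0
```

```bash
python3 - <<'E'
from h import *
plan([493,-299,100],78)
shot("w7")
E
```

```text
t 11.3 pos [ 545.27 -302.58  234.46] yaw_y 81.16830266241996 w 85.43515540502214 ff 0.0 F [0.5  0.31 0.06] j7 2.0840812642202153
shift now-axes [ 51.57  -4.63 134.7 ] after-turn axes [ 51.87  -7.36 134.46] turn [ 0.   -0.    0.06]
```

View pics/w7.png

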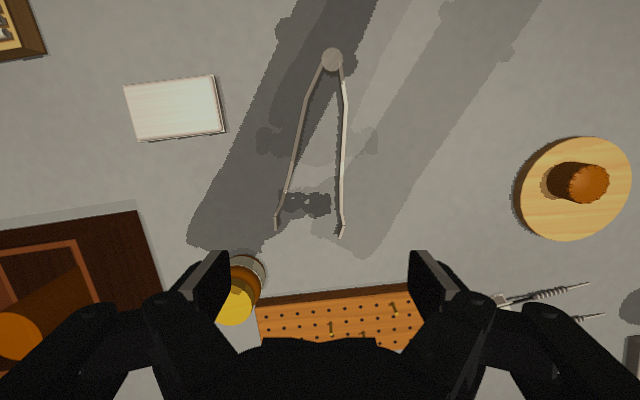

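The tongs lie with the pivot at (332,60) and jaw tips at (277,222) and (342,233); the tin (175,105) and jar (240,285) are beside them, the pie at (580,183).

Call:
jog_arm(
  ticks={"segments":[[26,20,20,0,0,0.03],[26,20,20,0,0,0.02],[0,0,20,0,0,0],[0,0,20,0,0,0],[0,0,0,0,0,0],[0,0,0,0,0,0]]},
  lines="1,2",
)

```text
t: 11.95
tool_pos: [502.9, -251.4, 156.7]
```

```bash
cat > t.py <<'E'
from h import *
def knuck(tag,box):
    "bright round knuckle cap in box"
    c,im=load(tag);x0,y0,x1,y1=box;g=cv2.cvtColor(im[y0:y1,x0:x1],cv2.COLOR_BGR2GRAY)
    return c,[a+[0,0] for a in []]
E
python3 - <<'E'
from h import *
c,im=shot("w8"); a=load("w7")[1]
cv2.imwrite("pics/m8.png",np.hstack([cv2.resize(a[40:250,250:370],None,fx=2.8,fy=2.8,interpolation=cv2.INTER_CUBIC),cv2.resize(im[0:300,200:420],None,fx=2,fy=2)[:588]]))
c7=load("w7")[0]
print("pivot,jaws z24",onplane(c7,[(332,60),(277,222),(342,233)],24))
def pie(tag,x0,y0,x1,y1):
    c,im=load(tag);h=cv2.cvtColor(im,cv2.COLOR_BGR2HSV)[y0:y1,x0:x1]
    print(tag,h[(y1-y0)//2,(x1-x0)//2]);
    m=cv2.inRange(h,(5,190,90),(16,255,255));k=max(cv2.findContours(m,cv2.RETR_EXTERNAL,cv2.CHAIN_APPROX_NONE)[0],key=cv2.contourArea)
    e=cv2.fitEllipse(cv2.convexHull(k));print(e,cv2.contourArea(k));return c,[(e[0][0]+x0,e[0][1]+y0)]
p1=pie("w1",375,200,430,256);p4=pie("w4",540,170,640,270);p7=pie("w7",545,155,615,210)
print(tri(*p1,*p4),tri(*p1,*p7),tri(*p4,*p7),onplane(*p1,52),onplane(*p4,52),onplane(*p7,52))
E
```

```text
pivot,jaws z24 [[ 418.55 -269.28   24.  ]
 [ 587.03 -361.3    24.  ]
 [ 613.41 -284.92   24.  ]]
w1 [ 14 198 111]
((29.51335906982422, 35.57878494262695), (33.13421630859375, 35.88270950317383), 63.66215896606445) 795.5
w4 [ 16 247 153]
((51.341121673583984, 51.33014678955078), (75.90725708007812, 95.17094421386719), 62.121925354003906) 5250.0
w7 [ 15 196 164]
((43.45774841308594, 28.782136917114258), (35.612281799316406, 43.74739456176758), 50.931068420410156) 1134.5
[[589.69 -13.48  47.65   0.42]] [[589.15 -13.53  47.89   0.96]] [[589.02 -13.23  47.79   0.74]] [[588.56 -11.85  52.  ]] [[585.64 -11.35  52.  ]] [[587.24 -17.19  52.  ]]
```

View pics/m8.png

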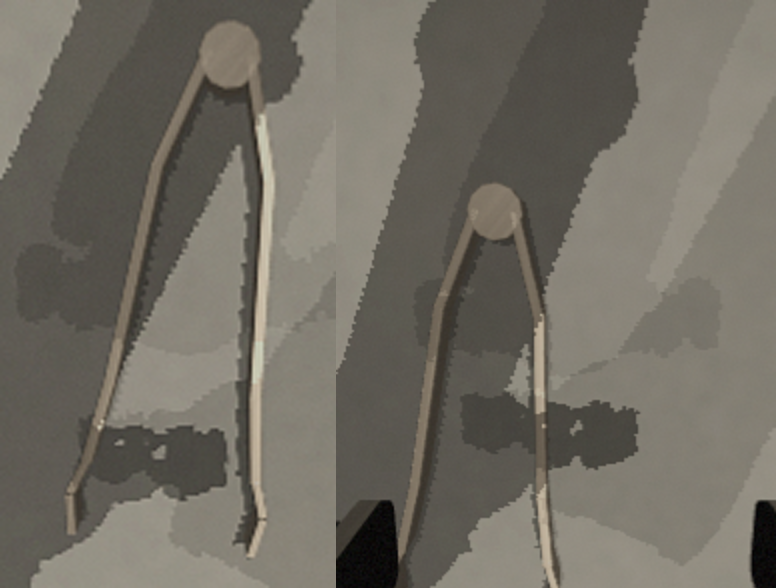

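The enlarged views show the knuckle at w7 (332.5,59.3) / w8 (279.5,106), the arm bends at w7 (306,97)/(345.7,103.6) and w8 (252.5,147.5)/(303.5,159), and the jaw vertices at w7 (275.7,216)/(343.6,225.4).

```bash
python3 - <<'E'
from h import *
c7=load("w7")[0];c8=load("w8")[0]
p7=[(332.5,59.3),(306,97.1),(345.7,103.6)];p8=[(279.5,106),(252.5,147.5),(303.5,159)]
print(tri(c7,p7,c8,p8))
a=onplane(c7,p7+[(275.7,216.1),(343.6,225.4)],24);b=onplane(c8,p8,24);print(a,b)
pv=(a[0]+b[0])/2;m=(a[3]+a[4])/2;print("jawsep",np.linalg.norm(a[3]-a[4]),"len",np.linalg.norm(m-a[0]),"dir",np.degrees(np.arctan2(*(m-a[0])[1::-1])),np.degrees(np.arctan2(*((a[1]+a[2])/2-a[0])[1::-1])),np.degrees(np.arctan2(*((b[1]+b[2])/2-b[0])[1::-1])))
u=(m-a[0])/np.linalg.norm(m-a[0]);g=pv+90*u;print("grip",g);plan([g[0],g[1],60],np.degrees(np.arctan2(u[0],-u[1])))
E
```

```text
[[ 418.24 -268.84   25.93    0.15]
 [ 448.68 -303.5     8.88    1.91]
 [ 465.08 -259.55   22.49    2.83]]
[[ 417.96 -268.67   24.  ]
 [ 450.74 -302.58   24.  ]
 [ 464.1  -260.65   24.  ]
 [ 579.37 -361.42   24.  ]
 [ 603.9  -281.66   24.  ]] [[ 418.04 -269.1    24.  ]
 [ 447.26 -300.51   24.  ]
 [ 465.96 -258.49   24.  ]]
jawsep 83.44930800780399 len 181.54409626169172 dir -16.932188278148985 -18.16869681999591 -15.094126854799617
grip [ 504.1  -295.09   24.  ]
t 12.0 pos [ 503.44 -252.3   157.66] yaw_y 78.67823398969253 w 85.08600035269674 ff 0.0 F [0.29 0.01 0.26] j7 2.0084649514790627
shift now-axes [ -8.97 -41.86  97.66] after-turn axes [-13.1  -40.75  97.66] turn [0.  0.  0.1]
```

Call:
jog_arm(
  ticks={"segments":[[0,0,0,0,0,0.1],[-6.5,-20.4,24,0,0,0],[-6.5,-20.4,24,0,0,0],[0,0,24,0,0,0],[0,0,24,0,0,0],[0,0,0,0,0,0],[0,0,0,0,0,0]]},
)

```text
t: 12.7
tool_pos: [503.8, -296.3, 62.1]
tool_rot: [0.001, 0.149, 0.989, -0.0]
wrist_force: [0.4, -0.3, 0.3]
width: 84.7
finger_force: 0.0
```

```bash
python3 - <<'E'
from h import *
plan([504,-295,13],73.1)
shot("w9")
print("tin edge",onplane(load("w7")[0],[(225,130)],22))
E
```

```text
t 12.7 pos [ 503.8  -296.3    62.11] yaw_y 72.86633308784779 w 84.71955138208521 ff 0.0 F [ 0.45 -0.33  0.32] j7 2.0444375656448677
shift now-axes [ 0.26  1.32 49.11] after-turn axes [ 0.19  1.31 49.11] turn [-0.  0. -0.]
tin edge [[ 471.1  -398.73   22.  ]]
```

View pics/w9.png

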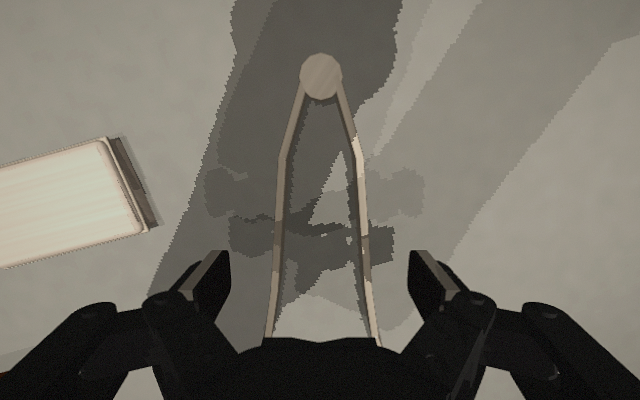

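The tongs are centred between the open fingers: knuckle (321,77), arms at about columns 277 and 364. I descend and narrow to 53 mm.

Call:
jog_arm(
  ticks={"segments":[[0,0.7,18,0,0,0],[0,0.6,18,0,0,0],[0,0,9,0,0,0],[0,0,4.5,0,0,0],[0,0,0,0,0,0],[0,0,0,0,0,0]]},
)

```text
t: 13.35
tool_pos: [504.0, -295.5, 12.6]
tool_rot: [0.001, 0.149, 0.989, -0.0]
wrist_force: [0.4, -0.4, 0.2]
width: 85.4
finger_force: 0.0
```

Call:
jog_arm(
  ticks={"segments":[[0,0,0,0,0,0],[0,0,0,0,0,0],[0,0,0,0,0,0],[0,0,0,0,0,0],[0,0,0,0,0,0],[0,0,0,0,0,0]]},
  finger_gap=53,
  grip_n=30,
)

```text
t: 13.95
tool_pos: [504.4, -295.6, 13.2]
tool_rot: [0.001, 0.149, 0.989, -0.0]
wrist_force: [-0.9, 0.6, 5.2]
width: 53.6
finger_force: 8.0
```

Call:
jog_arm(
  ticks={"segments":[[0,0,-15,0,0,0],[0,0,-35,0,0,0],[0,0,-40,0,0,0],[0,0,-30,0,0,0],[0,0,-20,0,0,0],[0,0,0,0,0,0],[0,0,0,0,0,0]]},
)

```text
t: 14.65
tool_pos: [503.0, -294.7, 151.6]
tool_rot: [0.0, 0.149, 0.989, 0.0]
wrist_force: [-0.4, -0.7, -1.7]
width: 53.1
finger_force: 6.4
```

```bash
python3 - <<'E'
from h import *
cs,a=shot("s9","scene");cd,b=shot("d9","side")
def m(im,x0,y0,x1,y1):
    h=cv2.cvtColor(im,cv2.COLOR_BGR2HSV)[y0:y1,x0:x1];k=cv2.inRange(h,(0,120,15),(180,255,135));n,l,st,ce=cv2.connectedComponentsWithStats(k);i=1+np.argmax(st[1:,4]);print(st[i]+[x0,y0,0,0,0],ce[i]+[x0,y0],h[:,(x1-x0)//2].tolist()[::2]);return [ce[i]+[x0,y0]]
p=m(a,326,186,358,214);q=m(b,300,210,330,238)
print(tri(cs,p,cd,q),onplane(cs,p,34),onplane(cd,q,34))
# board centre as a check
def bd(im,x0,y0,x1,y1):
    h=cv2.cvtColor(im,cv2.COLOR_BGR2HSV)[y0:y1,x0:x1];k=cv2.inRange(h,(8,60,110),(30,255,255));k=max(cv2.findContours(k,0,1)[0],key=cv2.contourArea);e=cv2.fitEllipse(cv2.convexHull(k));return [(e[0][0]+x0,e[0][1]+y0)]
for t,x in(("w1",(350,155,470,265)),("w2",(400,155,525,265))):
    c,im=load(t);print(onplane(c,bd(im,*x),16))
plan([496,15,150],None)
E
```

```text
[332 193  17  19 273] [340.29 202.53] [[18, 19, 135], [18, 19, 135], [12, 19, 134], [9, 62, 131], [11, 171, 130], [12, 174, 132], [12, 169, 136], [12, 162, 137], [12, 181, 103], [13, 169, 68], [13, 177, 65], [11, 166, 66], [12, 158, 71], [15, 117, 139]]
[307 223  14   9  92] [313.36 227.16] [[15, 17, 185], [15, 17, 185], [16, 21, 185], [13, 156, 178], [14, 185, 181], [14, 181, 185], [14, 178, 185], [13, 179, 151], [14, 173, 121], [14, 174, 120], [14, 176, 119], [15, 137, 160], [17, 103, 232], [18, 99, 234]]
[[587.83 -12.07  25.55   6.09]] [[594.61 -14.15  34.  ]] [[585.71   1.64  34.  ]]
[[606.74   3.    16.  ]]
[[606.21   2.87  16.  ]]
t 14.75 pos [ 502.2  -293.98  149.93] yaw_y 72.82565657137431 w 53.17215940128957 ff 6.359916413202882 F [ 0.04  0.39 -0.58] j7 1.9954820667622593
shift now-axes [ 97.16 293.37   0.52] after-turn axes [ 97.16 293.37   0.52] turn [0. 0. 0.]
```

```bash
python3 - <<'E'
from h import *
def m(t,x0,y0,x1,y1,vlo=10,S=150):
    c,im=load(t);h=cv2.cvtColor(im,cv2.COLOR_BGR2HSV)[y0:y1,x0:x1];k=cv2.inRange(h,(5,S,vlo),(18,255,255));n,l,st,ce=cv2.connectedComponentsWithStats(k);i=1+np.argmax(st[1:,4]);print(t,st[i]+[x0,y0,0,0,0],ce[i]+[x0,y0]);s=st[i]+[x0,y0,0,0,0];return c,[(s[0]+s[2]/2-.5,s[1]+s[3]/2-.5)]
p=m("s9",326,186,358,214);q=m("d9",300,210,330,238)
print(tri(*p,*q),onplane(*p,34),onplane(*q,34))
# top faces: bright only
w1=m("w1",375,200,430,256,125,190);w2=m("w2",430,200,490,256,125,190);w4=m("w4",545,170,640,270,140,200)
for w in(w1,w2,w4):print(onplane(*w,52))
E
```

```text
s9 [333 193  16  18 226] [340.5  201.89]
d9 [307 216  14  16 177] [313.51 223.66]
[[590.18 -13.9   34.37   0.99]] [[590.33 -13.57  34.  ]] [[590.18 -14.98  34.  ]]
w1 [401 220  22  33 487] [411.04 235.86]
w2 [446 221  37  34 911] [463.89 237.03]
w4 [ 551  185   83   77 4414] [592.45 222.75]
[[596.53 -13.2   52.  ]]
[[587.63 -13.22  52.  ]]
[[586.08 -12.28  52.  ]]
```

Call:
jog_arm(
  ticks={"segments":[[7,21,0,0,0,0],[13.8,42,0,0,0,0],[13.8,42,0,0,0,0],[13.8,42,0,0,0,0],[13.8,42,0,0,0,0],[13.8,42,0,0,0,0],[13.8,42,0,0,0,0],[7,20.5,0,0,0,0],[0,0,0,0,0,0],[0,0,0,0,0,0]]},
)

```text
t: 15.75
tool_pos: [496.4, 14.0, 150.4]
tool_rot: [-0.001, 0.149, 0.989, -0.001]
wrist_force: [-0.6, -0.3, -0.8]
width: 53.3
finger_force: 6.4
```

```bash
python3 - <<'E'
from h import *
plan([496.8,14.8,34],None)
cs,a=shot("s10","scene")
# bright steel pixels changed vs before, close to the pie: where the jaws are
b=load("s9")[1]
c,im=shot("w10")
E
```

```text
t 15.75 pos [496.45  14.   150.36] yaw_y 72.89547258912282 w 53.30538200277788 ff 6.361679976107553 F [-0.63 -0.33 -0.78] j7 1.3531490297421322
shift now-axes [ -0.36   1.1  116.36] after-turn axes [ -0.36   1.1  116.36] turn [0. 0. 0.]
```

```bash
python3 - <<'E'
from h import *
def proj(c,P):
    r=rot(c["orientation"]).inv(); K=np.array([[c["fx"],0,c["cx"]],[0,c["fy"],c["cy"]],[0,0,1]])
    return cv2.projectPoints(np.array(P,float).reshape(-1,1,3),r.as_rotvec(),-r.apply(c["xyz"]),K,np.array([c["k1"],0,0,0.]))[0].reshape(-1,2)
s=arm.state();T=s["tool_pos"];M=rot(s["tool_rot"]).as_matrix()
pt=lambda x,y,h:T+M@np.array([x,y,13-h])   # h above tongs underside
c,im=load("w10");k=proj(c,pt(90,0,24))[0];print("knuckle pred",k)
x,y=k.astype(int);g=cv2.cvtColor(im,cv2.COLOR_BGR2GRAY);x0,y0=max(x-60,0),max(y-60,0)
print(cv2.HoughCircles(cv2.GaussianBlur(g[y0:y+60,x0:x+60],(0,0),1),cv2.HOUGH_GRADIENT,1,40,param1=60,param2=12,minRadius=15,maxRadius=40),x0,y0)
c,im=load("s10");d=load("s9")[1]
J=proj(c,[pt(-96,35,12),pt(-96,-35,12),pt(-115,30,12),pt(-115,-30,12)]);print("jaws pred",J)
df=cv2.absdiff(im,d).max(2);x0,y0=J.min(0).astype(int)-12;x1,y1=J.max(0).astype(int)+12
m=((df[y0:y1,x0:x1]>25)*1)
print(x0,y0);print("\n".join("".join(".#"[v] for v in r) for r in m))
E
```

```text
knuckle pred [319.18  59.71]
[[[ 57.5  58.5  30.2]
  [ 59.5 107.5  19.4]]] 259 0
jaws pred [[353.4  166.74]
 [326.13 161.91]
 [349.25 170.66]
 [325.6  166.41]]
313 149
###########............######...............#..####.
###########...........######..................###...
###########...........######..................##....
###########..........######................#.###....
############........######...................##....#
#############.....########...................##...##
#############..#..#######..................#.#....##
#############....#######..................##.#..####
############..#.#######...................#..#..####
############.##.######....................#.########
###########..#..#####.....................#.########
############...#####........................########
############..#####.........................########
############.####...........................#####.##
############.###...........................#########
############.##...........................##########
############.#.........................#############
############..........................##############
############..........................##############
###########...........................##############
###########...........................##############
###########...........................##############
###########...........................##############
############......................###.##############
############...................#####################
############...................#####################
############.................#################.#####
############................########################
############...............#########################
############..............####......################
############.............####.......################
############............####........################
############...........####.........################
```

Call:
jog_arm(
  ticks={"segments":[[0,0.5,30,0,0,0],[0,0.5,30,0,0,0],[0,0,20,0,0,0],[0,0,15,0,0,0],[0,0,10,0,0,0],[0,0,5,0,0,0],[0,0,3,0,0,0],[0,0,0,0,0,0],[0,0,0,0,0,0]]},
)

```text
t: 16.75
tool_pos: [498.4, 15.0, 39.2]
tool_rot: [0.001, 0.149, 0.989, 0.0]
wrist_force: [-0.9, -0.6, -1.2]
width: 53.1
finger_force: 6.4
```

```bash
python3 - <<'E'
from h import *
plan([496.8,14.8,34],None)
E
```

```text
t 16.75 pos [498.37  14.99  39.23] yaw_y 72.81834048057388 w 53.145534953800755 ff 6.359241991303861 F [-0.95 -0.61 -1.18] j7 1.4325521484349972
shift now-axes [ 1.45 -0.65  5.23] after-turn axes [ 1.45 -0.65  5.23] turn [0. 0. 0.]
```

Call:
jog_arm(
  ticks={"segments":[[1.4,0,2,0,0,0],[0,0,2,0,0,0],[0,0,0,0,0,0],[0,0,0,0,0,0]]},
)

```text
t: 17.15
tool_pos: [496.4, 15.5, 34.6]
tool_rot: [0.0, 0.149, 0.989, 0.0]
wrist_force: [0.5, 0.4, -1.3]
width: 53.3
finger_force: 6.4
```

Call:
jog_arm(
  ticks={"segments":[[0,0,0,0,0,0],[0,0,0,0,0,0],[0,0,0,0,0,0],[0,0,0,0,0,0],[0,0,0,0,0,0],[0,0,0,0,0,0]]},
  finger_gap=30,
  grip_n=40,
)

```text
t: 17.75
tool_pos: [496.5, 15.5, 34.7]
tool_rot: [0.0, 0.149, 0.989, 0.0]
wrist_force: [-0.7, 0.0, -0.2]
width: 40.5
finger_force: 44.1
```

Width 40.5 mm: closed on the pie. Lift gently.

Call:
jog_arm(
  ticks={"segments":[[0,0,-4,0,0,0],[0,0,-8,0,0,0],[0,0,-15,0,0,0],[0,0,-20,0,0,0],[0,0,-20,0,0,0],[0,0,-15,0,0,0],[0,0,-10,0,0,0],[0,0,-4,0,0,0],[0,0,0,0,0,0],[0,0,0,0,0,0]]},
)

```text
t: 18.75
tool_pos: [495.7, 15.5, 129.9]
tool_rot: [-0.001, 0.149, 0.989, -0.0]
wrist_force: [0.2, 0.6, -1.7]
width: 40.7
finger_force: 43.9
```

```bash
python3 - <<'E'
from h import *
cs,a=shot("s11","scene");cd,b=shot("d11","side")
def m(c,im,x0,y0,x1,y1):
    h=cv2.cvtColor(im,cv2.COLOR_BGR2HSV)[y0:y1,x0:x1];k=cv2.inRange(h,(5,150,10),(18,255,255));n,l,st,ce=cv2.connectedComponentsWithStats(k)
    i=1+np.argmax(st[1:,4]);s=st[i]+[x0,y0,0,0,0];print(s);return c,[(s[0]+s[2]/2-.5,s[1]+s[3]/2-.5)]
p=m(cs,a,315,140,375,212);q=m(cd,b,290,170,340,240)
print(tri(*p,*q))
plan([488,279,130],None)
E
```

```text
[333 163  16  18 221]
[290 170  18  27 148]
[[637.18 -17.59 166.76   9.16]]
t 18.85 pos [495.66  15.48 129.73] yaw_y 72.82599765634552 w 40.49283776852721 ff 43.94060254096985 F [ 0.67  0.22 -2.32] j7 1.362898841637837
shift now-axes [ 85.13 249.51  -0.33] after-turn axes [ 85.13 249.51  -0.33] turn [0. 0. 0.]
```

The scene mask shows the pie 30 px higher with the same outline (16×18), so it is lifted upright. Carry it over the wide compartment with ramps.

Call:
jog_arm(
  ticks={"segments":[[2.6,7.6,0,0,0,0],[6.4,19,0,0,0,0],[11,33,0,0,0,0],[14.5,42.5,0,0,0,0],[15.6,46,0,0,0,0],[14.5,42.5,0,0,0,0],[11,33,0,0,0,0],[6.4,19,0,0,0,0],[2.8,7.6,0,0,0,0],[0,0,0,0,0,0],[0,0,0,0,0,0],[0,0,0,0,0,0]]},
)

```text
t: 20.05
tool_pos: [489.8, 277.1, 130.6]
tool_rot: [0.0, 0.151, 0.989, -0.001]
wrist_force: [0.8, 0.6, -1.5]
width: 40.7
finger_force: 43.9
```

```bash
python3 - <<'E'
from h import *
cs,a=shot("s12","scene");cd,b=shot("d12","side")
def m(c,im,x0,y0,x1,y1):
    h=cv2.cvtColor(im,cv2.COLOR_BGR2HSV)[y0:y1,x0:x1];k=cv2.inRange(h,(5,150,10),(18,255,255));n,l,st,ce=cv2.connectedComponentsWithStats(k)
    for i in range(1,n):
        if st[i,4]>40: print(st[i]+[x0,y0,0,0,0],ce[i]+[x0,y0])
def proj(c,P):
    r=rot(c["orientation"]).inv(); K=np.array([[c["fx"],0,c["cx"]],[0,c["fy"],c["cy"]],[0,0,1]])
    return cv2.projectPoints(np.array(P,float).reshape(-1,1,3),r.as_rotvec(),-r.apply(c["xyz"]),K,np.array([c["k1"],0,0,0.]))[0].reshape(-1,2)
for c,im in((cs,a),(cd,b)):
    u=proj(c,[[581,251,129]])[0].astype(int);print("pred",u);m(c,im,u[0]-30,u[1]-30,u[0]+30,u[1]+30)
plan([488.2,280,130],None)
E
```

```text
pred [446 169]
[438 162  17  18 240] [446.05 170.34]
[419 183  57  16 549] [442.58 190.42]
pred [285 260]
[278 250  16  15 165] [286.36 256.19]
[255 268  60  22 503] [286.07 281.8 ]
t 20.15 pos [489.78 277.73 130.75] yaw_y 72.6556694882048 w 40.649967529507 ff 43.93732666969299 F [ 0.2  -0.2  -2.49] j7 0.867192094004975
shift now-axes [2.19 1.7  0.75] after-turn axes [2.19 1.7  0.75] turn [0. 0. 0.]
```

Both cameras find the pie where predicted: scene (446,170), side (286,256), outline unchanged. Let it settle, then hand in.

Call:
jog_arm(
  ticks={"segments":[[0,0,0,0,0,0],[0,0,0,0,0,0],[0,0,0,0,0,0],[0,0,0,0,0,0],[0,0,0,0,0,0],[0,0,0,0,0,0]]},
)

```text
t: 20.75
tool_pos: [489.2, 279.6, 130.6]
tool_rot: [0.0, 0.149, 0.989, 0.0]
wrist_force: [-0.4, -0.4, -1.6]
width: 40.5
finger_force: 43.9
```

```bash
python3 - <<'E'
from h import *
p=(load("s12")[0],[(446,170.5)]);q=(load("d12")[0],[(285.5,257)]);print(tri(*p,*q))
print(arm.sign_off())
E
```

```text
[[585.67 245.31 132.49   5.88]]
the job is handed in; nothing more can be done
None
```

The job was handed in at about 21 s: the spreader lies flat in the narrow compartment, and the tongs hold the pie still and upright about 10 cm above the wide compartment, judging by the camera masks (picture allowance used up).

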